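# Set the guarded supply lever to the set pointer

## Robot

A 6-joint arm with a two-finger parallel gripper is mounted at the origin on the work surface. World frame = base frame: x ahead of the robot, y to its left, z up, the work surface at z = 0. Lengths are in m, angles in degrees, forces in N, time in s.
With the tool pointing down it reaches from about 0.3 to 0.75 m from the base axis. Payload 8.5 kg.
Tool frame: the origin (TCP) lies at the very end of the fingers, on their centre line; the grasp point (between the pads) lies 19 mm behind it (env.grasp_offset is the distance from the TCP to the grasp point, in m); y points along the fingers, z is the direction in which the jaws open and shut, and the axes are right-handed (so a half turn about y gives the same grasp; the last joint's range is limited). The gripper opens to 85 mm and grips with 20 to 120 N. Pads are 22 mm wide; open, the fingers measure 114 mm over their backs; the gripper's body (76 mm by 85 mm) begins 54 mm behind the grasp point. The pads swing forward as they close: fully open they stand 13 mm farther back than shut.
Start: joints at [-76.106, 21.807, 74.336, -0, 83.858, -12.336], TCP at [0.243, -0.493, 0.231] pointing down, gripper open.
Joint ranges: [-178.18, 178.18], [-50.72, 133.34], [12.68, 142.11], [-81.47, 261.47], [9.98, 163.14], [-165.26, 165.26]. Speed limits (degrees/s): [136.94, 136.94, 180, 180, 180, 180].

## Interface

Orientations are given as a 3x3 rotation matrix whose columns are the frame's x, y, z axes.
In Python, from rig import env gives the robot as it stands. The module is installed in compiled form; this text tells all that it offers.
- The arm moves only by the shell command python3 -m pendant 'ROWS' [FORCE]. ROWS is JSON, a list of rows, each a list of 3 entries, a list of its own where there are three numbers: the shift along the world's x, y, z as a fraction of full scale, then the turn about the world's z as a fraction of full scale, then the opening, from 0 (shut) to 1 (fully open). A call has 1 to 12 rows; each row shifts and turns the commanded pose from where the row before left it; what a row does not reach is not made up. Full scale, the value 1, is 30 mm for a shift and 5 degrees for a turn. A row lasts 1/12 s, in which the tool goes at most 41.7 mm and 7.16 degrees, less where a joint would pass 70% of its speed; a pose out of reach is approached as far as the arm can. A call with a number of a shift or a turn outside -1 to 1 is refused whole. A call with a gripper value outside its range is refused whole. The fingers move at their own pace and stop on an object; FORCE is the grip in N (left out, the last holds). Time passes only in rows, so rows that do not move let the fingers close. It gives the time, the measured TCP pose, the force and the opening at its end, in the units of the state.
- env.observe(): the state, without advancing time (a new reading comes with each control period).
- env.get_image(name): name is "side" or "top"; returns (picture, depth): 480x640x3 uint8, red, green, blue; 480x640 float32, m along the optical axis (not along the pixel's ray), 0 where there is no reading.
- env.camera_model(name): a dict with "camera_matrix" (3x3 intrinsics, pixels), "R" (3x3) and "t" (3): a world point X has camera coordinates R X + t. Camera axes: x right, y down, z forward; pixel columns grow to the right and rows downward; lengths in m; the calibration is good to about 2 mm. A picture is of the moment at which its call begins. camera_model takes no time and is no camera call.
- env.close_job(): hands the job in, once; it reports no verdict.
The state is a dict: "time_s": time; "q": joint angles; "qvel": joint speeds; "joint_efforts": joint torques, N m; "position": TCP position; "tool_rot": TCP orientation; "ft_force": force on the tool from outside, world axes, zero at the start; "wrist_torque": the same for the moment, N m; "grip_width": finger opening in m.
Only numpy, scipy, OpenCV 4.12 (cv2) and the standard library are available. Lean on these libraries where they do the work, as an engineer would, in place of code of your own. Each camera call takes 0.05 s, during which the arm holds its last target.

## Task

Take the thin release rod from its stand and push it down through the small hole in the top of the variable supply to trip the hidden latch, so that the clear guard springs open. Turn the lever under the guard until it points straight at the fixed steel set pointer, without running past it. Leave the guard open, the lever there, and the rod standing upright, fully home in its stand, and do not disturb the other things on the bench.

Things in the scene. Friction and masses are not known exactly. Their poses are not given: they have to be found in the camera images.
- rod_handle (a point): the release rod, loose, 147 mm long, about 90 g, standing upright in its stand. This point is the centre of its round black handle (20 mm diameter, 67 mm long, from 36 mm below to 31 mm above this point), 116 mm above the rod's tip. Site z runs up along the rod
- rod_tip (a point): lower tip of the release rod: steel shaft of 8 mm diameter, 75 mm long from the tip up to the underside of a black collar (28 mm diameter, 6 mm thick) below the handle. Site z runs up along the rod
- stand_hole (a point): centre of the mouth of the hole in the rod's stand: a fixed aluminium block 54 x 54 mm, 85 mm tall, with an upright through hole of 17 mm diameter with a small chamfer (base plate 90 x 90 x 10 mm). Fully home, the rod's collar rests on the block's top and its tip is 10 mm above the bench. The stand is left or right of the supply
- access_hole (a point): centre of the mouth of the upright round hole (19 mm diameter) in the 10 mm thick front strip of the supply's flat top, 37 mm in front of the guard; hollow beneath. The supply is a fixed grey case 260 (x) x 300 (y) x 90 mm tall; this point's axes are the case's: z up, -x towards its front (the robot), y along its width
- latch_paddle (a point): where the rod presses the hidden latch's paddle: straight below the access hole, 48 mm under its mouth (42 mm above the bench). Sprung: about 3 N to start it, the guard is let go after about 6 mm of travel at about 6 N, hard stop after about 12 mm; it springs back when let go
- guard (a joint): the clear plastic guard over the lever, a box 185 x 236 x 62 mm standing on the case's top and hinged at its rear (far) edge. 0 = shut and latched; once the latch is tripped its spring swings it up and back by itself in about 2 s to the stop at 1.9 rad, where it stays
- guard_front_edge (a point): middle of the guard's top front edge, 62 mm above the case's top when shut
- lever (a joint): angle of the lever about its upright pivot, rad. 0 = stop on the case's left (+y) side, grows counter-clockwise seen from above (the knob passes the case's front and goes to the right), stop at 2.1. At 1.05 it points to the case's front (-x). It turns with about 1.6 N at the knob (friction) and stays where it is left
- lever_pivot (a point): the lever's pivot axis at the level of the case's top (90 mm above the bench). Axes as the case's
- lever_knob (a point): centre of the lever's upright round black knob (20 mm diameter, its top 50 mm above the case's top, free down to the lever's bar, whose top is 14 mm above the case's top); this point is 31 mm above the case's top and 74 mm from the pivot axis. Site x points outward along the lever
- lever_tip (a point): pointed tip of the lever, 98 mm from the pivot axis. Site x points outward along the lever
- pointer_tip (a point): inward point of the set pointer, a fixed dark steel arrowhead (18 mm wide, 12 mm tall) on the case's top just outside the lever's sweep, 102 mm from the pivot axis. Site x points from the pivot outward through the pointer: the lever points straight at it when its x is parallel to this one. The pointer is always 0.4 rad or more counter-clockwise (growing lever angle) of the lever's start
- spirit_bottle: bystander: white plastic bottle, 60 mm wide, 160 mm tall; stands on the side of the supply where the rod's stand is not; origin at the centre of its underside
- wire_spool: bystander: grey spool, 64 mm wide, 50 mm tall; origin at the centre of its underside
- multimeter: bystander: yellow hand meter lying flat, 150 x 80 x 36 mm; origin at the centre of its underside
- flux_jar: bystander: white jar with steel cap, 60 mm wide, 75 mm tall; origin at the centre of its underside
- beaker: bystander: open white beaker, 80 mm wide, 90 mm tall; origin at the centre of its underside
- parts_tray: bystander: grey divided tray, 80 x 130 x 30 mm; origin at the centre of its underside
- screwdriver: bystander: screwdriver with orange handle lying flat, 180 mm long
- flat_wrench: bystander: steel wrench lying flat, 140 mm long
Mind the look-alikes: they are no part of the job. What is meant by the part that bears rod_handle is not green, and is the larger of those in its own colour.

How it is judged (in metres and radians):
On the way, in this order (a step that is already met when the one before it is completed fails the run):
1. the latch is tripped and the guard has sprung open (value of joint guard above 1.5 rad), for 0.2 s.
2. the lever points at the set pointer (within 0.09 rad, about 5 degrees) (angle between the x axis of lever_tip and the x axis of pointer_tip, either way round below 0.09 rad), for 0.2 s.
At the end, for the whole second after the job is handed in: the guard stands open (over 1.5 rad), the lever rests pointing at the set pointer within 0.09 rad (5 degrees), and the rod is released in its stand, upright within 0.1 rad, its tip within 10 mm of the hole's axis and no higher than 14 mm above the bench (fully home) (value of joint guard above 1.5 rad and angle between the x axis of lever_tip and the x axis of pointer_tip, either way round below 0.09 rad and velocity of joint lever between -0.05 and 0.05 rad/s and horizontal distance between rod_tip and stand_hole below 0.01 m and height (world z) of rod_tip below 0.014 m and angle between rod_tip's own z axis and vertical below 0.1 rad); the robot touches nothing.
It fails at once if the lever is run past the set pointer (its tip more than 18 mm, about 10 degrees, beyond it) (y of lever_tip in the frame of pointer_tip above 0.018 m).
It fails at once if a bystander is pushed more than 30 mm from its place (distance of any of spirit_bottle, wire_spool, multimeter, flux_jar, beaker, parts_tray, screwdriver, flat_wrench from where it was at the start of the episode above 0.03 m).
It also fails if it takes over 59 s, if anything falls off the work surface, if the arm or the gripper's body presses on something with over 40 N, if the wrist force passes 120 N, or if a joint passes its speed limit or range.

## Working session

There is one attempt and no reset: what is moved stays moved. The work goes in short steps, Python scripts to look and compute and a shell command to move; the robot and the scene stay as the last step left them, time stands still between calls to the robot, and variables do not carry over. Pictures are saved under pics/ and viewed, and the job is handed in when it is done.

```bash
mkdir -p pics; cat > h.py <<'E'
import numpy as np, cv2
from rig import env
def grab(n,tag):
    im,d=env.get_image(n); cv2.imwrite(f'pics/{tag}.png',im[:,:,::-1]); np.save(f'pics/{tag}_d.npy',d); return im,d
def cam(n):
    m=env.camera_model(n); return np.array(m['camera_matrix']),np.array(m['R']),np.array(m['t'])
def ray(n,u,v):
    K,R,t=cam(n); d=R.T@(np.linalg.inv(K)@[u,v,1]); return -R.T@t,d
def onz(n,u,v,z):
    c,d=ray(n,u,v); return c+d*(z-c[2])/d[2]
def dep(n,u,v,D):
    K,R,t=cam(n); p=np.linalg.inv(K)@[u,v,1]*D[int(v),int(u)]; return R.T@(p-t)
def proj(n,X):
    K,R,t=cam(n); p=K@(R@np.array(X)+t); return p[:2]/p[2]
E
python3 - <<'E'
from h import *
for n in('top','side'):
    grab(n,n+'0'); K,R,t=cam(n); print(n,-R.T@t,K[0,0],R[2])
s=env.observe();print(s['position'],s['tool_rot'],s['grip_width'],s['time_s'],s['ft_force'],env.grasp_offset)
E
```

```text
top [0.3971952  0.00953354 1.64472101] 615.3178219022793 [ 0.088481   -0.02025217 -0.99587196]
side [ 0.16900502 -1.03612695  0.82290101] 476.64735206476246 [ 0.28010927  0.79416753 -0.53929281]
[ 0.24300606 -0.49314045  0.23079354] [[-8.97019095e-01 -3.16715856e-04  4.41991678e-01]
 [-4.41991725e-01  1.18924272e-03 -8.97018339e-01]
 [-2.41535456e-04 -9.99999243e-01 -1.20675922e-03]] 0.08527719458030408 0.1 [-0.08208076 -0.04578729  0.37907372] 0.0187
```

View pics/top0.png

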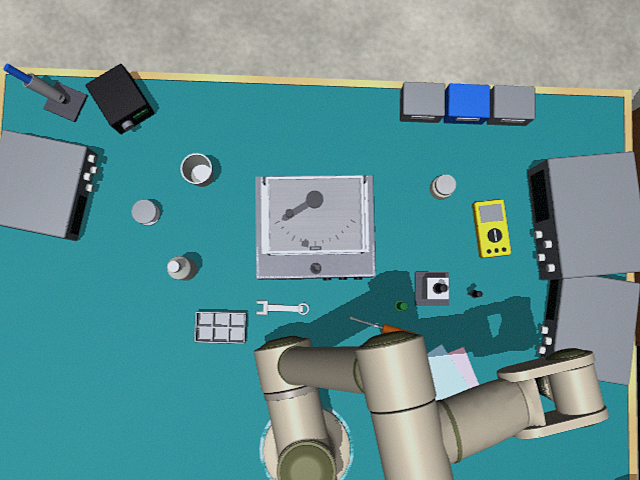

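View pics/side0.png

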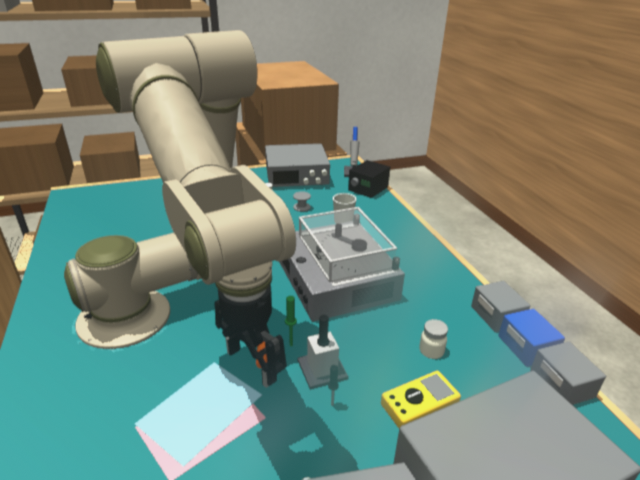

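Rod candidates: green (top 401,306 / side 290,310), black in the stand block (top 438,287 / side 323,335), and a small dark one (top 475,293 / side 334,378). The black one in the stand block seems to fit. I'll enlarge the picture to confirm.

```bash
python3 - <<'E'
from h import *
a=cv2.imread('pics/top0.png');b=cv2.imread('pics/side0.png')
c1=cv2.resize(a[255:335,370:500],None,fx=3,fy=3,interpolation=cv2.INTER_CUBIC)
c2=cv2.resize(b[280:420,260:390],None,fx=3,fy=3,interpolation=cv2.INTER_CUBIC)
o=np.zeros((420,790,3),np.uint8);o[:240,:390]=c1;o[:,400:]=c2;cv2.imwrite('pics/c1.png',o)
cv2.imwrite('pics/c2.png',cv2.resize(a[165:285,245:385],None,fx=5,fy=5,interpolation=cv2.INTER_CUBIC))
E
```

```text
(no output)
```

View pics/c1.png

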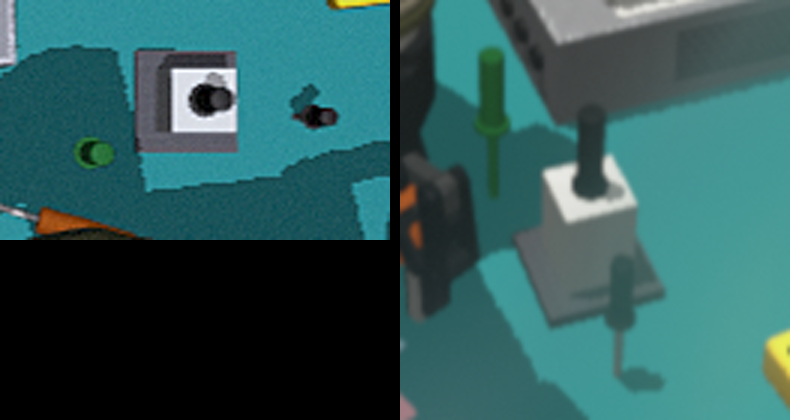

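View pics/c2.png

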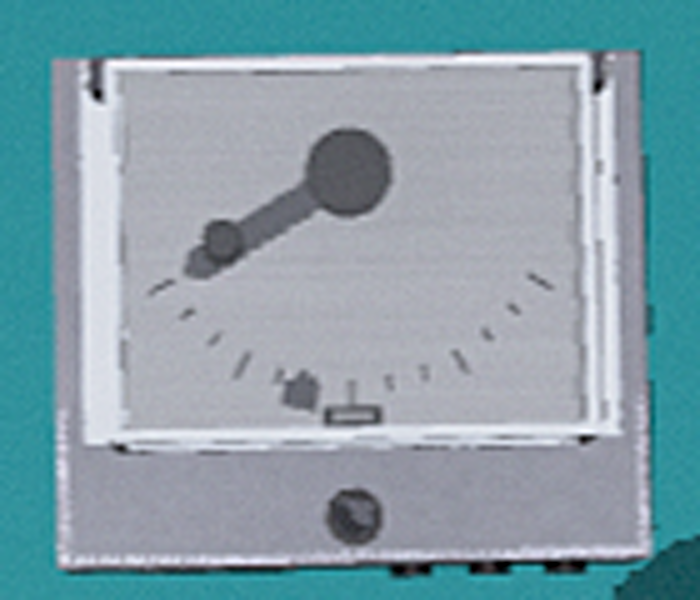

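The top crop shows the black rod standing in the aluminium block (about 438,287). It is the larger of the two black ones, since the other at (475,293) is smaller and has no block, and the green one is excluded. The supply has its access hole at about (316,268), the pivot at about (314,199) and the pointer at about (305,243).

```bash
python3 - <<'E'
from h import *
a=cv2.imread('pics/top0.png');D=np.load('pics/top0_d.npy')
g=cv2.cvtColor(a,cv2.COLOR_BGR2GRAY).astype(int)
def blob(m,box,n='top'):
    x0,y0,x1,y1=box; k=np.zeros_like(m);k[y0:y1,x0:x1]=m[y0:y1,x0:x1]
    q,l,s,c=cv2.connectedComponentsWithStats(k.astype(np.uint8)); i=1+np.argmax(s[1:,4]); return c[i],s[i],l==i
def wc(dark,box):
    x0,y0,x1,y1=box; w=np.clip(dark-g[y0:y1,x0:x1],0,None).astype(float); yy,xx=np.mgrid[y0:y1,x0:x1]
    return (w*xx).sum()/w.sum(),(w*yy).sum()/w.sum()
print(g[260:277,306:327])
h=wc(110,(308,261,325,276));print('hole',h,onz('top',*h,.09))
c,s,m=blob(g<100,(300,180,330,216));
# white block top
w=(a.min(2)>190); c,s,m=blob(w,(415,270,452,305)); print('block',c,s)
ys,xs=np.where(m);r=cv2.minAreaRect(np.c_[xs,ys].astype(np.float32));print(r)
print([onz('top',*p,.085).round(4) for p in cv2.boxPoints(r)])
for p in [(437,287),(441,287),(434,286)]: print(p,dep('top',*p,D).round(4))
print(g[278:298,426:452])
for p in [(314,199),(289,213),(304,243),(316,268),(290,270),(262,230),(345,225)]: print(p,dep('top',*p,D).round(4))
# case outline corners via teal mask
hsv=cv2.cvtColor(a,cv2.COLOR_BGR2HSV); t=(hsv[...,1]<90).astype(np.uint8); c,s,m=blob(t,(245,165,385,276)); print(s)
ys,xs=np.where(m);r=cv2.minAreaRect(np.c_[xs,ys].astype(np.float32));print(r,[onz('top',*p,.09).round(4) for p in cv2.boxPoints(r)])
E
```

```text
[[148 153 150 154 153 152 151 153 152 150 150 150 148 151 148 152 146 152
  145 153 150]
 [151 153 153 154 152 155 152 152 155 155 151 152 151 151 151 150 149 147
  153 150 149]
 [156 150 153 155 151 154 157 156 157 146 126 137 156 158 157 151 150 145
  148 143 149]
 [152 152 152 152 152 160 123  61  62  60  64  61  96 145 154 157 152 148
  153 150 152]
 [152 160 155 154 159 127  79  85  80  65  68  60  54  82 132 155 152 156
  149 152 152]
 [153 152 151 156 128  61  78  87  98 112  98  94 100  79  99 144 160 150
  153 153 149]
 [150 152 160 156 129  62  62  59  78 106 110 103 110  98  73 123 156 153
  150 150 148]
 [157 154 160 148 112  65  58  56  54  84 105 107  97  76  60 116 158 148
  154 152 151]
 [154 152 153 143  97  66  59  59  52  85 108 103 108  85  62 117 161 155
  148 156 154]
 [154 153 151 143  98  68  71  51  60  48  80 102 106  89  60 114 160 153
  150 150 152]
 [155 155 157 155 130  80  76  66  49  56  46  52  67  70  73 124 160 153
  151 152 151]
 [149 157 149 156 144 102  70  68  63  60  56  73  78  62 109 152 155 152
  153 151 153]
 [154 154 147 149 160 132  89  7
[... 2868 characters left out ...]
2 223 221 224 220 224 222 220 219 218
  222 218 223 225 198 121 112 111]
 [ 42 170 241 229 223 227 224 224 225 224 226 225 228 225 224 226 224 224
  224 226 227 232 202 121 114 114]]
(314, 199) [0.6361 0.0019 0.1506]
(289, 213) [0.5996 0.062  0.1501]
(304, 243) [0.3972 0.0095 1.6447]
(316, 268) [ 0.4722 -0.0092  0.0392]
(290, 270) [0.4631 0.057  0.0846]
(262, 230) [0.5622 0.1311 0.0895]
(345, 225) [ 0.5746 -0.0759  0.1484]
[  255   175   121   101 11867]
((314.8704528808594, 225.52117919921875), (100.48503112792969, 119.01592254638672), 89.25594329833984) [array([0.7001, 0.1548, 0.09  ]), array([ 0.7142, -0.1497,  0.09  ]), array([ 0.4566, -0.1584,  0.09  ]), array([0.4439, 0.1417, 0.09  ])]
```

```bash
cat > m.py <<'E'
from h import *
def tri(pt,ps):
    (c1,d1),(c2,d2)=ray('top',*pt),ray('side',*ps)
    s=np.linalg.lstsq(np.c_[d1,-d2],c2-c1,rcond=None)[0]; A=c1+s[0]*d1;B=c2+s[1]*d2; return (A+B)/2,np.linalg.norm(A-B)
def hullc(mask,box):
    x0,y0,x1,y1=box;k=np.zeros(mask.shape,np.uint8);k[y0:y1,x0:x1]=mask[y0:y1,x0:x1]
    q,l,s,c=cv2.connectedComponentsWithStats(k);i=1+np.argmax(s[1:,4]);ys,xs=np.where(l==i)
    h=cv2.convexHull(np.c_[xs,ys].astype(np.int32));M=cv2.moments(h);return (M['m10']/M['m00'],M['m01']/M['m00']),s[i]
E
python3 - <<'E'
from m import *
a=cv2.imread('pics/top0.png');b=cv2.imread('pics/side0.png')
g=cv2.cvtColor(a,cv2.COLOR_BGR2GRAY).astype(int);gs=cv2.cvtColor(b,cv2.COLOR_BGR2GRAY).astype(int)
h,s=hullc(g<118,(306,261,325,276));print('hole',h,s,onz('top',*h,.09))
h,s=hullc(g<100,(430,270,450,300));print('handle blob',h,s)
for p,z in(((443.2,287.6),.157),((436.3,288),.091),((437.7,287.8),.085)):print(onz('top',*p,z))
w=(g>190);k,s=hullc(w,(420,265,455,305));print('block',k,s,onz('top',*k,.085))
print(proj('side',[.4285,-.318,.157]),proj('side',[.4285,-.318,.091]),proj('side',[.4696,-.0066,.09]))
cv2.imwrite('pics/c3.png',cv2.resize(b[305:385,290:360],None,fx=7,fy=7,interpolation=cv2.INTER_NEAREST))
E
```

```text
hole (315.5139664804469, 267.97392923649903) [310 263  12  11 103] [ 0.46988798 -0.00740168  0.09      ]
handle blob (439.64814814814815, 287.78858024691357) [433 283  15  11 117]
[ 0.42832404 -0.3173297   0.157     ]
[ 0.42819176 -0.31431012  0.091     ]
[ 0.42892066 -0.31912482  0.085     ]
block (437.7479674796748, 287.91869918699183) [427 278  22  21 269] [ 0.42862348 -0.3192507   0.085     ]
[323.38728372 316.88352221] [322.68153591 339.97153075] [300.43007625 259.96782076]
```

View pics/c3.png

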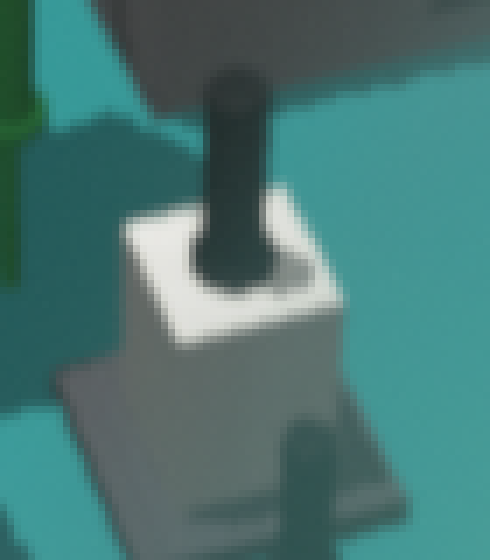

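The side crop puts the handle top at about (323.5,318), against a predicted (323.4,317) from the top view, so the two views agree. The stand axis is at about (0.4285,-0.318). I'll move above it and turn the jaws onto the world y axis.

```bash
python3 -m pendant '[[[0.6,0.55,0],-0.5,1],[[0.7,0.65,0],-0.6,1],[[0.7,0.65,0],-0.6,1],[[0.7,0.65,0],-0.6,1],[[0.7,0.65,0],-0.6,1],[[0.7,0.65,0],-0.6,1],[[0.7,0.65,0],-0.6,1],[[0.7,0.65,0],-0.6,1],[[0.68,0.73,0],-0.54,1],[[0,0,0],0,1],[[0,0,0],0,1]]' 40
python3 - <<'E'
from h import *
grab('top','top1');grab('side','side1');print(env.observe()['tool_rot'],env.observe()['q'])
E
```

```text
time_s: 1.02
position: [0.4291, -0.3174, 0.2311]
tool_rot: [[-1.0, -0.0, 0.003], [-0.003, 0.0, -1.0], [0.0, -1.0, -0.0]]
ft_force: [-0.9, -0.5, -0.6]
grip_width: 0.0853
[[-9.99999485e-01 -5.00389451e-04  8.82606984e-04]
 [-8.82691893e-04  1.69490049e-04 -9.99999596e-01]
 [ 5.00239656e-04 -9.99999860e-01 -1.69931652e-04]] [-4.93776450e+01  2.01954942e+01  7.69054636e+01 -1.55570473e-02
  8.29250797e+01  4.05737026e+01]
```

View pics/side1.png

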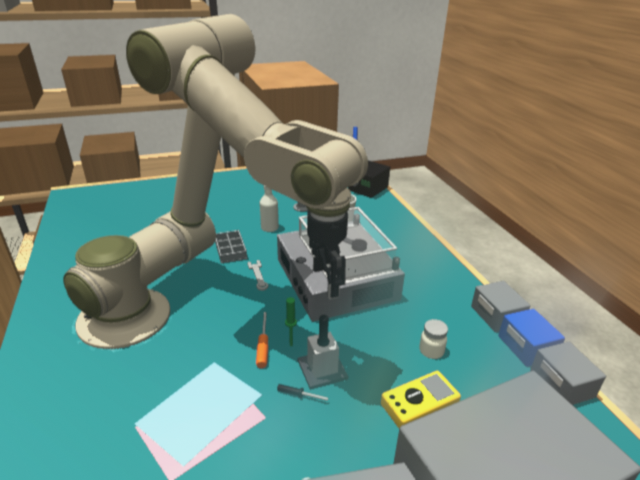

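The gripper is centred above the rod, which stands in the block at side (323,345). The small decoy rod now lies on the bench at (300,393). It had been balancing on its tip; my fingers stayed at z 0.23, and no force was seen. Next I descend and grip.

```bash
python3 -m pendant '[[[0,0,-0.6],0,1],[[0,0,-0.9],0,1],[[0,0,-0.9],0,1],[[0,0,-0.9],0,1],[[0,0,-0.6],0,1],[[0,0,0],0,1],[[0,0,0],0,1]]' 40
python3 -m pendant '[[[0,0,0],0,0],[[0,0,0],0,0],[[0,0,0],0,0],[[0,0,0],0,0],[[0,0,0],0,0],[[0,0,0],0,0],[[0,0,0],0,0],[[0,0,0],0,0]]' 40
```

```text
time_s: 1.7
position: [0.4278, -0.3192, 0.1142]
tool_rot: [[-1.0, -0.001, -0.001], [0.001, 0.001, -1.0], [0.001, -1.0, -0.001]]
ft_force: [1.0, 0.4, -0.0]
grip_width: 0.0853
time_s: 2.37
position: [0.4286, -0.3186, 0.1146]
tool_rot: [[-1.0, 0.0, 0.001], [-0.001, -0.0, -1.0], [-0.0, -1.0, 0.0]]
ft_force: [-0.0, -1.1, 2.6]
grip_width: 0.0186
```

```bash
python3 -m pendant '[[[0,0,0.3],0,0],[[0,0,0.6],0,0],[[0,0,0.8],0,0],[[0,0,0.8],0,0],[[0,0,0.8],0,0],[[0,0,0.5],0,0],[[0,0,0],0,0],[[0,0,0],0,0]]' 60
python3 - <<'E'
from m import *
a,d=grab('top','top2');b,_=grab('side','side2')
print(env.observe()['position'])
b=b[:,:,::-1];cv2.imwrite('pics/c4.png',cv2.resize(b[240:380,270:380],None,fx=5,fy=5)[:600])
E
```

```text
time_s: 3.03
position: [0.4284, -0.3183, 0.2285]
tool_rot: [[-1.0, 0.0, 0.001], [-0.001, -0.001, -1.0], [-0.0, -1.0, 0.001]]
ft_force: [-0.3, 0.6, -1.3]
grip_width: 0.0188
[ 0.42807433 -0.31799187  0.2270433 ]
```

View pics/c4.png

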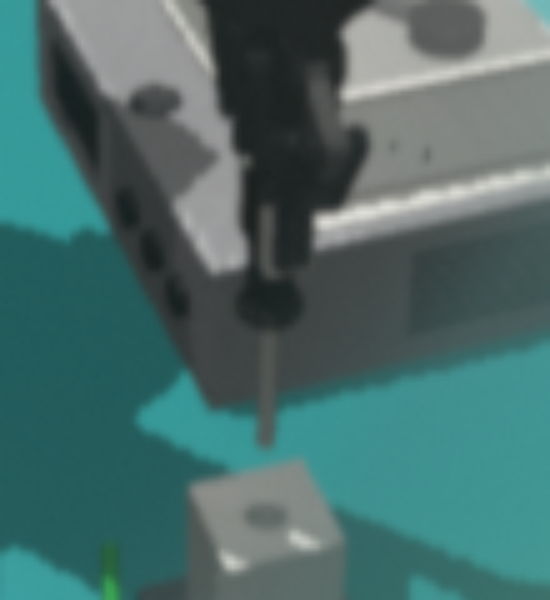

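The rod is held straight, with its tip at about side (323,329), and the empty stand hole is at (323,343). Now I carry it over the access hole.

```bash
python3 -m pendant '[[[0.1,0.6,0],0,0],[[0.1,0.95,0],0,0],[[0.15,0.95,0],0,0],[[0.15,0.95,0],0,0],[[0.15,0.95,0],0,0],[[0.15,0.95,0],0,0],[[0.15,0.95,0],0,0],[[0.15,0.95,0],0,0],[[0.15,0.95,0],0,0],[[0.05,0.95,0],0,0],[[0.05,0.8,0],0,0],[[0.04,0.4,0],0,0]]' 60
python3 -m pendant '[[[0,0,0],0,0],[[0,0,0],0,0],[[0,0,0],0,0]]'
python3 - <<'E'
from m import *
a,d=grab('top','top3');b,_=grab('side','side3')
p=np.mean([env.observe()['position']],0);print(p)
tip=p-[0,0,.1045];print(proj('side',tip),proj('top',tip),proj('side',[.4699,-.0074,.09]))
cv2.imwrite('pics/c5.png',cv2.resize(b[200:300,250:360,::-1],None,fx=6,fy=6))
E
```

```text
time_s: 4.13
position: [0.4694, -0.0054, 0.2271]
tool_rot: [[-1.0, -0.003, 0.002], [-0.002, 0.001, -1.0], [0.003, -1.0, -0.001]]
ft_force: [-0.0, -0.9, -1.2]
grip_width: 0.019
time_s: 4.38
position: [0.47, -0.0086, 0.2277]
tool_rot: [[-1.0, -0.001, 0.0], [-0.0, 0.0, -1.0], [0.001, -1.0, -0.0]]
ft_force: [0.2, 0.1, -1.1]
grip_width: 0.0189
[ 0.47012302 -0.0088189   0.22796884]
[300.8176272  250.06826835] [316.25542995 267.26784503] [300.61904124 260.10885677]
```

View pics/c5.png

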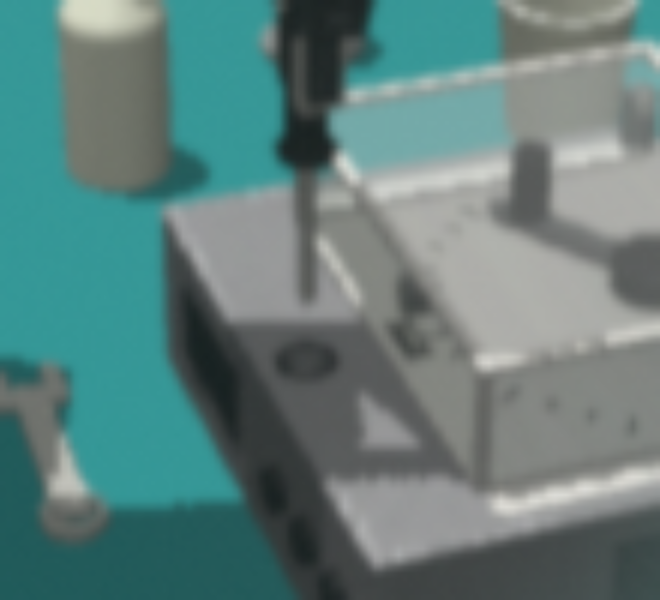

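The tip is at about side (301,250), directly above the hole at (300.6,260), and both match the prediction. I'll descend to just above the paddle.

```bash
python3 -m pendant '[[[0,0.03,-0.5],0,0],[[0,0,-0.6],0,0],[[0,0,-0.6],0,0],[[0,0,-0.4],0,0],[[0,0,-0.2],0,0],[[0,0,0],0,0],[[0,0,0],0,0]]'
```

```text
time_s: 5.07
position: [0.4704, -0.0075, 0.1597]
tool_rot: [[-1.0, 0.0, -0.0], [0.0, -0.0, -1.0], [-0.0, -1.0, 0.0]]
ft_force: [0.4, 0.4, -0.3]
grip_width: 0.0184
```

```bash
python3 -m pendant '[[[0,0,-0.2],0,0],[[0,0,-0.2],0,0],[[0,0,-0.1],0,0],[[0,0,-0.1],0,0],[[0,0,-0.1],0,0],[[0,0,0],0,0]]' 80
python3 - <<'E'
from m import *
b,_=grab('side','side4');cv2.imwrite('pics/c6.png',cv2.resize(b[150:300,230:400,::-1],None,fx=4,fy=4))
E
```

```text
time_s: 5.57
position: [0.4703, -0.0072, 0.1384]
tool_rot: [[-1.0, 0.0, 0.001], [-0.001, -0.0, -1.0], [-0.0, -1.0, 0.0]]
ft_force: [-1.2, -0.8, 7.1]
grip_width: 0.0183
```

View pics/c6.png

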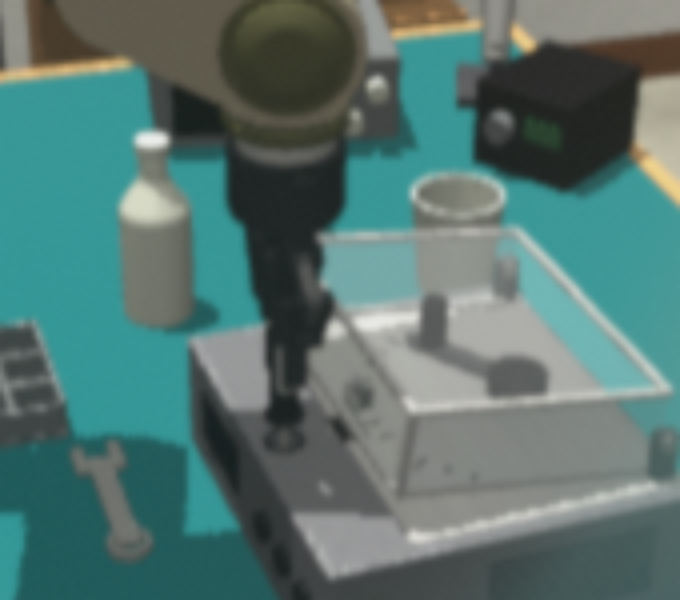

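The guard appears to be lifting at its front edge and the force is about 7 N. I'll hold for a moment.

```bash
python3 -m pendant '[[[0,0,-0.05],0,0],[[0,0,0],0,0],[[0,0,0],0,0],[[0,0,0],0,0],[[0,0,0],0,0],[[0,0,0],0,0]]'
python3 - <<'E'
from m import *
b,_=grab('side','side5');cv2.imwrite('pics/c7.png',cv2.resize(b[100:300,230:430,::-1],None,fx=3,fy=3))
E
```

```text
time_s: 6.12
position: [0.4705, -0.0072, 0.1375]
tool_rot: [[-1.0, 0.001, 0.001], [-0.001, -0.001, -1.0], [-0.001, -1.0, 0.001]]
ft_force: [-2.2, -0.1, 8.1]
grip_width: 0.018
```

View pics/c7.png

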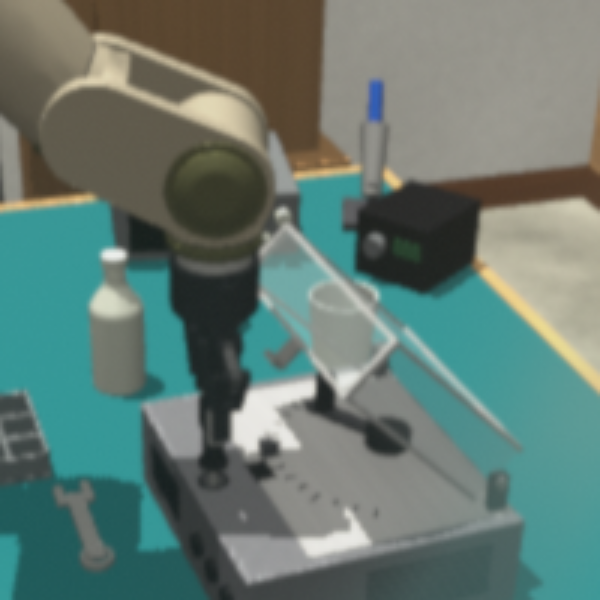

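The guard is swinging up and back. I'll withdraw the rod straight up.

```bash
python3 -m pendant '[[[0,0,0.3],0,0],[[0,0,0.5],0,0],[[0,0,0.5],0,0],[[0,0,0.6],0,0],[[0,0,0.6],0,0],[[0,0,0.4],0,0],[[0,0,0.2],0,0],[[0,0,0],0,0],[[0,0,0],0,0]]' 60
python3 - <<'E'
from m import *
b,_=grab('side','side6');grab('top','top6');cv2.imwrite('pics/c8.png',cv2.resize(b[60:300,230:430,::-1],None,fx=2.5,fy=2.5));p=env.observe()['position'];print(p,proj('side',p-[0,0,.1045]))
E
```

```text
time_s: 6.92
position: [0.4699, -0.0069, 0.2294]
tool_rot: [[-1.0, -0.001, 0.001], [-0.001, 0.0, -1.0], [0.001, -1.0, -0.0]]
ft_force: [0.8, -0.2, -0.5]
grip_width: 0.0183
[ 0.46979176 -0.00693274  0.2289406 ] [300.49917851 249.41572787]
```

View pics/c8.png

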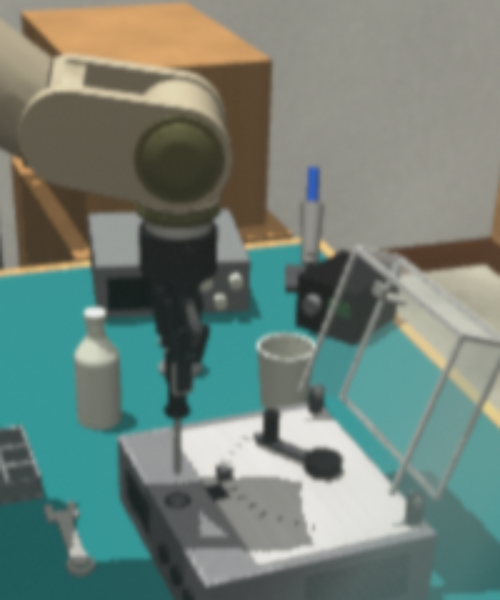

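View pics/top6.png

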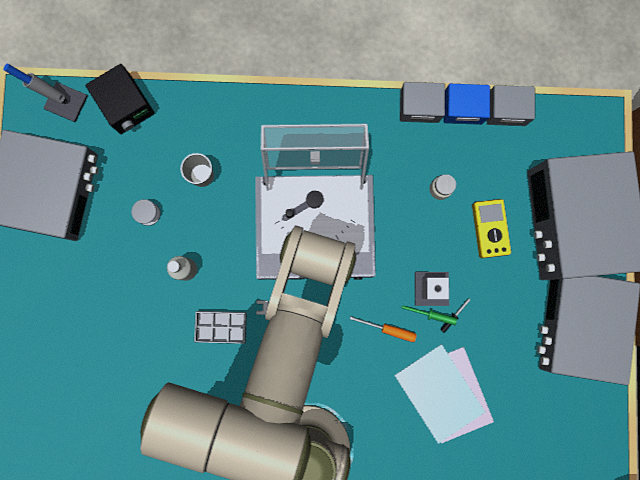

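The guard stands open (top 315,150) and the rod is free of the hole. Both decoy rods now lie on the bench near (430,315), clear of the stand. I'll measure the now visible stand hole and go back.

```bash
python3 - <<'E'
from m import *
a=cv2.imread('pics/top6.png');g=cv2.cvtColor(a,cv2.COLOR_BGR2GRAY).astype(int)
h,s=hullc(g<150,(432,282,445,294));print(h,s,onz('top',*h,.085))
print(g[281:296,430:446])
w=(g>190);k,s=hullc(w,(420,265,455,305));print(k,s,onz('top',*k,.085))
E
```

```text
(437.68888888888887, 288.0) [435 285   7   7  39] [ 0.4284132  -0.31910247  0.085     ]
[[212 212 210 213 216 213 209 214 211 213 216 209 212 212 210 215]
 [211 213 213 211 213 212 213 212 213 212 215 211 212 210 215 214]
 [212 211 209 211 213 213 218 216 215 220 215 213 211 214 210 211]
 [214 215 211 213 218 220 206 196 201 216 217 214 216 212 211 213]
 [211 213 214 217 210 180 126 102  95 143 198 214 216 213 213 213]
 [212 212 216 221 191 102  48  62  61  64 131 200 215 215 214 208]
 [214 210 216 218 165  50  53  71  66  63  81 157 206 216 216 210]
 [210 215 218 211 150  31  41  58  63  58  52 142 215 216 213 211]
 [213 212 216 207 152  52  44  43  43  43  55 152 211 216 213 214]
 [213 214 213 222 188  86  45  39  47  45  98 175 213 214 211 211]
 [213 214 214 218 209 174 114  68  81 126 166 209 215 213 211 212]
 [213 213 211 215 216 214 200 158 166 195 203 218 217 213 213 214]
 [213 213 211 214 214 217 217 222 225 221 216 213 212 214 209 208]
 [212 210 215 212 210 214 215 208 215 212 210 217 209 211 213 212]
 [216 216 214 212 214 212 215 214 214 211 211 213 214 212 210 212]]
(437.98790154359614, 287.98790154359614) [428 278  21  21 374] [ 0.42846575 -0.31986466  0.085     ]
```

```bash
python3 -m pendant '[[[-0.1,-0.6,0],0,0],[[-0.15,-0.95,0],0,0],[[-0.15,-0.95,0],0,0],[[-0.15,-0.95,0],0,0],[[-0.15,-0.95,0],0,0],[[-0.15,-0.95,0],0,0],[[-0.15,-0.95,0],0,0],[[-0.1,-0.95,0],0,0],[[-0.1,-0.95,0],0,0],[[-0.1,-0.95,0],0,0],[[-0.05,-0.8,0],0,0],[[-0.03,-0.4,0],0,0]]' 60
python3 -m pendant '[[[0,0,0],0,0],[[0,0,0],0,0],[[0,0,0],0,0]]'
python3 - <<'E'
from m import *
b,_=grab('side','side7');cv2.imwrite('pics/c9.png',cv2.resize(b[260:380,270:380,::-1],None,fx=5,fy=5));p=env.observe()['position'];print(p,proj('side',p-[0,0,.1045]),proj('side',[.4285,-.3188,.085]))
E
```

```text
time_s: 8.02
position: [0.4282, -0.3199, 0.2287]
tool_rot: [[-1.0, -0.001, -0.002], [0.002, 0.001, -1.0], [0.001, -1.0, -0.001]]
ft_force: [-1.1, 0.0, -1.3]
grip_width: 0.0185
time_s: 8.27
position: [0.4289, -0.3163, 0.2295]
tool_rot: [[-1.0, -0.0, 0.001], [-0.001, 0.001, -1.0], [0.0, -1.0, -0.001]]
ft_force: [0.4, -0.9, -1.3]
grip_width: 0.018
[ 0.42896357 -0.31623214  0.22975554] [322.98253483 327.60567718] [322.73681058 342.24036496]
```

View pics/c9.png

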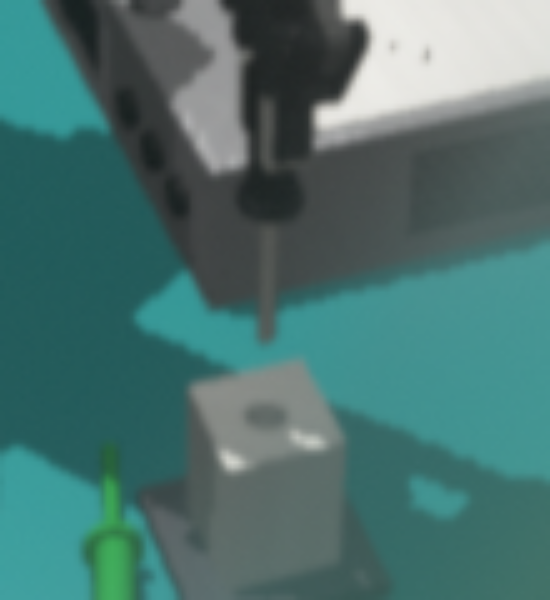

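The tip (side 323,328) is above the stand hole (323,343). I'll shift y by about 2 mm and descend.

```bash
python3 -m pendant '[[[0,-0.05,-0.4],0,0],[[0,0,-0.6],0,0],[[0,0,-0.6],0,0],[[0,0,-0.6],0,0],[[0,0,-0.6],0,0],[[0,0,-0.5],0,0],[[0,0,-0.2],0,0],[[0,0,-0.1],0,0],[[0,0,0],0,0],[[0,0,0],0,0]]' 60
```

```text
time_s: 9.15
position: [0.4292, -0.3191, 0.1227]
tool_rot: [[-1.0, 0.001, 0.001], [-0.001, -0.001, -1.0], [-0.001, -1.0, 0.001]]
ft_force: [0.3, -1.3, -0.6]
grip_width: 0.0184
```

```bash
python3 -m pendant '[[[0,0,-0.1],0,0],[[0,0,-0.1],0,0],[[0,0,-0.05],0,0],[[0,0,0],0,0]]' 60
```

```text
time_s: 9.48
position: [0.4288, -0.3191, 0.1147]
tool_rot: [[-1.0, 0.0, 0.0], [-0.0, -0.0, -1.0], [-0.0, -1.0, 0.0]]
ft_force: [-0.1, -0.1, 2.1]
grip_width: 0.018
```

```bash
python3 -m pendant '[[[0,0,-0.03],0,0],[[0,0,0],0,0],[[0,0,0],0,1],[[0,0,0],0,1],[[0,0,0],0,1],[[0,0,0],0,1],[[0,0,0],0,1],[[0,0,0],0,1]]' 40
python3 -m pendant '[[[0,0,0.3],0,1],[[0,0,0.8],0,1],[[0,0,0.9],0,1],[[0,0,0.9],0,1],[[0,0,0.9],0,1],[[0,0,0.6],0,1],[[0,0,0],0,1]]'
python3 - <<'E'
from m import *
b,_=grab('side','side8');grab('top','top8');cv2.imwrite('pics/c10.png',cv2.resize(b[290:390,270:380,::-1],None,fx=5,fy=5))
E
```

```text
time_s: 10.15
position: [0.4288, -0.319, 0.1133]
tool_rot: [[-1.0, -0.0, 0.001], [-0.001, 0.0, -1.0], [0.0, -1.0, -0.0]]
ft_force: [-0.3, 1.2, -0.1]
grip_width: 0.085
time_s: 10.73
position: [0.4296, -0.3199, 0.2501]
tool_rot: [[-1.0, 0.005, 0.001], [-0.001, -0.006, -1.0], [-0.005, -1.0, 0.006]]
ft_force: [0.1, 0.6, 0.3]
grip_width: 0.0857
```

View pics/c10.png

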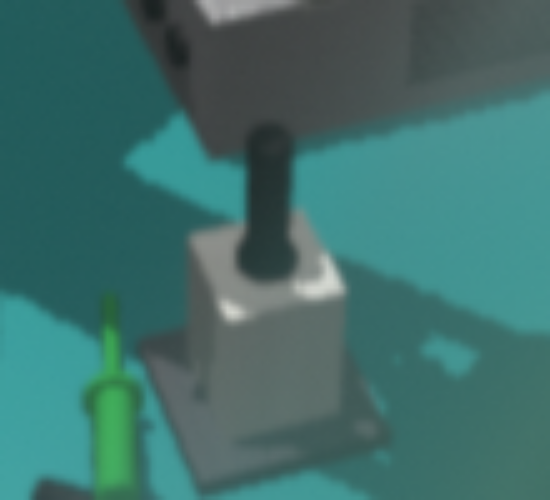

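```bash
python3 - <<'E'
from m import *
a=cv2.imread('pics/top8.png');cv2.imwrite('pics/c11.png',cv2.resize(a[165:285,245:385],None,fx=5,fy=5,interpolation=cv2.INTER_CUBIC))
E
```

```text
(no output)
```

View pics/c11.png

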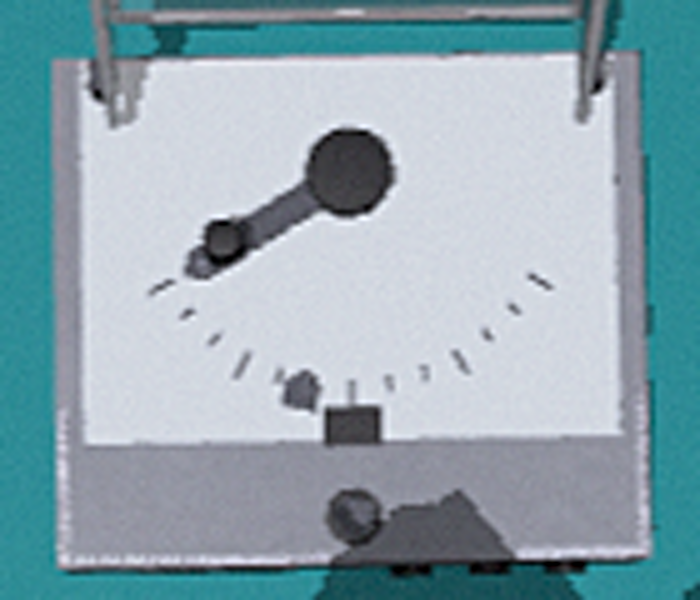

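The rod stands home in the block, with the collar on the block's top, and the guard is open. The lever knob is at crop (224,240), the hub at (350,171) and the pointer at (301,390). Now I measure their angles.

```bash
cat > lev.py <<'E'
from m import *
import sys
def meas(fn):
    a=cv2.imread(fn);g=cv2.cvtColor(a,cv2.COLOR_BGR2GRAY)
    return a,g
a,g=meas(sys.argv[1])
G=cv2.resize(g[165:285,245:385],None,fx=8,fy=8,interpolation=cv2.INTER_CUBIC)
def full(p): return (245+(p[0]+.5)/8-.5,165+(p[1]+.5)/8-.5)
m=(G<130).astype(np.uint8)
n,l,s,c=cv2.connectedComponentsWithStats(m)
for i in range(1,n):
    if s[i,4]>150:print(i,s[i],[round(float(v),2) for v in full(c[i])],onz('top',*full(c[i]),.09).round(4))
cv2.imwrite('pics/mask.png',m[:600,:800]*255)
E
python3 lev.py pics/top8.png
```

```text
1 [     0      0   1120    960 332750] [316.13, 224.56] [ 0.5803 -0.0057  0.09  ]
5 [  296   205   335   242 28800] [305.4, 204.35] [0.6313 0.0231 0.09  ]
7 [847 439  34  23 229] [352.45, 220.79] [ 0.5929 -0.0979  0.09  ]
8 [247 448  30  17 201] [277.2, 221.61] [0.5848 0.0933 0.09  ]
18 [ 453  593   59   65 2704] [304.89, 242.82] [0.5328 0.0214 0.09  ]
20 [ 516  648  104   71 6018] [315.12, 249.96] [ 0.5155 -0.0051  0.09  ]
```

View pics/mask.png

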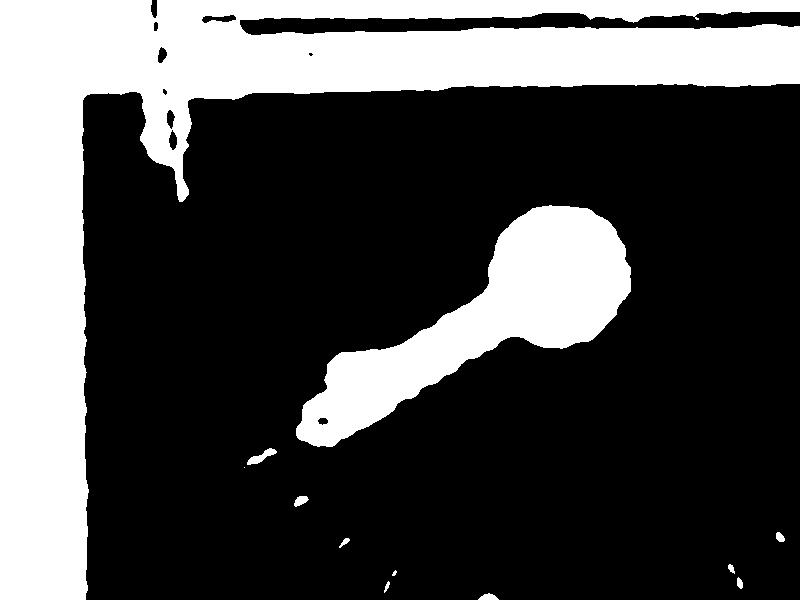

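```bash
python3 - <<'E'
from m import *
hub=[onz('top',314.62,199.1,z) for z in(.09,.105,.11)]
print(hub)
kn=onz('top',245+224/5-.4,165+238/5-.4,.14);P=[onz('top',304.89,242.82,z) for z in(.09,.102)]
tp=onz('top',282,218.8,.102)
print(kn,tp,P)
for h in hub:
    for q in(kn,tp,*P): v=q-h;print(np.hypot(*v[:2]).round(4),np.degrees(np.arctan2(v[1],v[0])).round(1),end=' | ')
    print()
print(onz('top',352.45, 220.79,.09),onz('top',277.2, 221.61,.09))
E
```

```text
[array([6.45568707e-01, 3.57836125e-05, 9.00000000e-02]), array([6.43172391e-01, 1.27418276e-04, 1.05000000e-01]), array([6.42373619e-01, 1.57963164e-04, 1.10000000e-01])]
[0.6030092 0.0614711 0.14     ] [0.59084314 0.08086618 0.102     ] [array([0.53285541, 0.02139381, 0.09      ]), array([0.53180832, 0.02130226, 0.102     ])]
0.0747 124.7 | 0.0976 124.1 | 0.1147 169.3 | 0.1157 169.4 | 
0.0733 123.2 | 0.0962 122.9 | 0.1123 169.1 | 0.1134 169.2 | 
0.0729 122.7 | 0.0958 122.6 | 0.1116 169.0 | 0.1126 169.2 | 
[ 0.59285551 -0.0979466   0.09      ] [0.5847817  0.09334912 0.09      ]
```

The pivot is at about (0.644,0.000), the lever at 123.5° and the pointer at 169.2°, so the travel is about 45.7°. The knob is at (0.603,0.0615). I'll move above the knob with the jaws turned tangential (-56.5°).

```bash
python3 -m pendant '[[[0.3,0.6,0],-0.7,1],[[0.4,0.9,0],-0.8,0.5],[[0.4,0.9,0],-0.8,0.5],[[0.4,0.9,0],-0.8,0.5],[[0.4,0.9,0],-0.8,0.5],[[0.4,0.9,0],-0.8,0.5],[[0.4,0.9,0],-0.8,0.5],[[0.4,0.9,0],-0.8,0.5],[[0.4,0.9,0],-0.8,0.5],[[0.4,0.9,0],-0.8,0.5],[[0.4,0.9,0],-0.8,0.5],[[0.4,0.9,0],-0.8,0.5]]' 30
python3 -m pendant '[[[0.4,0.9,0],-0.8,0.5],[[0.4,0.8,0],-0.8,0.5],[[0.3,0.5,0],-0.2,0.5],[[0,0,0],0,0.5],[[0,0,0],0,0.5],[[0,0,0],0,0.5]]'
python3 - <<'E'
from m import *
s=env.observe();z=s['tool_rot'][:,2] if hasattr(s['tool_rot'],'shape') else np.array(s['tool_rot'])[:,2]
print(s['position'],np.degrees(np.arctan2(z[1],z[0])),s['q'])
E
```

```text
time_s: 11.83
position: [0.5697, -0.0025, 0.2441]
tool_rot: [[-0.673, -0.003, -0.739], [0.739, 0.001, -0.673], [0.002, -1.0, 0.002]]
ft_force: [0.2, -0.1, 0.3]
grip_width: 0.0429
time_s: 12.33
position: [0.6023, 0.0613, 0.2446]
tool_rot: [[-0.552, -0.002, -0.834], [0.834, -0.0, -0.552], [0.001, -1.0, 0.002]]
ft_force: [-0.2, 0.0, -0.4]
grip_width: 0.0426
[0.60226702 0.06133925 0.24458722] -146.4624194576807 [-5.36966321e+00  2.70820970e+01  6.34450253e+01 -1.53695246e-02
  8.95791169e+01  1.41092928e+02]
```

```bash
python3 -m pendant '[[[0,0,-0.6],0,0.5],[[0,0,-0.9],0,0.5],[[0,0,-0.8],0,0.5],[[0,0,-0.4],0,0.5],[[0,0,0],0,0.5],[[0,0,0],0,0.5]]'
python3 - <<'E'
from m import *
b,_=grab('side','side9');cv2.imwrite('pics/c12.png',cv2.resize(b[170:300,280:420,::-1],None,fx=4.5,fy=4.5))
E
```

```text
time_s: 12.83
position: [0.6025, 0.061, 0.1645]
tool_rot: [[-0.551, -0.001, -0.834], [0.834, -0.0, -0.551], [0.0, -1.0, 0.001]]
ft_force: [0.7, 0.2, -0.1]
grip_width: 0.0428
```

View pics/c12.png

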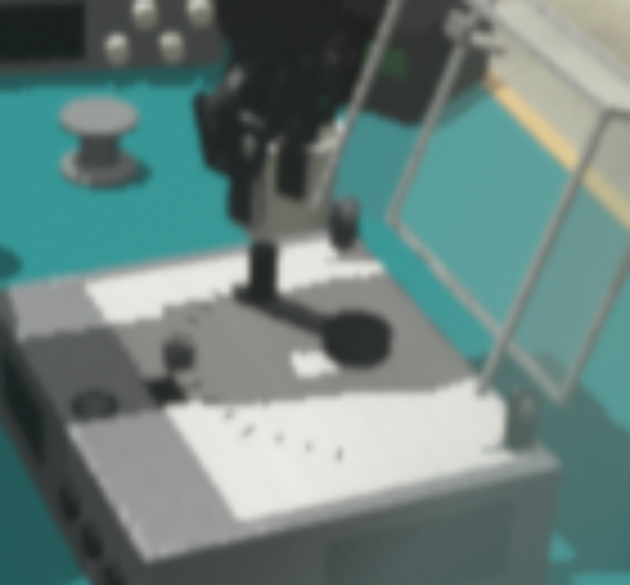

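The knob (crop 262,270) sits centrally below the two fingers (tips at crop 243,220 and 290,195). I'll descend and narrow the cage.

```bash
python3 -m pendant '[[[0,0,-0.5],0,0.5],[[0,0,-0.7],0,0.5],[[0,0,-0.4],0,0.5],[[0,0,-0.2],0,0.5],[[0,0,0],0,0.5],[[0,0,0],0,0.5]]'
python3 -m pendant '[[[0,0,0],0,0.3],[[0,0,0],0,0.3],[[0,0,0],0,0.3],[[0,0,0],0,0.3]]' 20
```

```text
time_s: 13.38
position: [0.6033, 0.0618, 0.1116]
tool_rot: [[-0.552, 0.002, -0.834], [0.834, -0.0, -0.552], [-0.001, -1.0, -0.001]]
ft_force: [0.3, -0.6, 0.2]
grip_width: 0.0428
time_s: 13.72
position: [0.603, 0.0619, 0.1109]
tool_rot: [[-0.552, 0.001, -0.834], [0.834, -0.0, -0.552], [-0.001, -1.0, -0.001]]
ft_force: [0.2, -0.6, -0.1]
grip_width: 0.0253
```

```bash
python3 - <<'E'
import numpy as np
c=np.array([.644,.0001]);a=np.radians(123.7+3.5*np.arange(15));p=c+.074*np.c_[np.cos(a),np.sin(a)]
print((np.diff(p,axis=0)/.03).round(2).tolist())
E
```

```text
[[-0.12, -0.09], [-0.12, -0.09], [-0.11, -0.1], [-0.1, -0.11], [-0.1, -0.11], [-0.09, -0.12], [-0.08, -0.13], [-0.08, -0.13], [-0.07, -0.13], [-0.06, -0.14], [-0.05, -0.14], [-0.04, -0.14], [-0.03, -0.15], [-0.02, -0.15]]
```

```bash
python3 -m pendant '[[[-0.12,-0.09,0],0.7,0.3],[[-0.12,-0.09,0],0.7,0.3],[[-0.11,-0.1,0],0.7,0.3],[[-0.1,-0.11,0],0.7,0.3],[[-0.1,-0.11,0],0.7,0.3],[[-0.09,-0.12,0],0.7,0.3],[[-0.08,-0.13,0],0.7,0.3],[[-0.08,-0.13,0],0.7,0.3],[[-0.07,-0.13,0],0.7,0.3],[[-0.06,-0.14,0],0.7,0.3],[[0,0,0],0,0.3],[[0,0,0],0,0.3]]'
python3 - <<'E'
from m import *
b,_=grab('side','side10');grab('top','top10');cv2.imwrite('pics/c13.png',cv2.resize(b[190:300,270:410,::-1],None,fx=5,fy=5))
p=env.observe()['position']-np.array([.644,.0001,0]);print(np.hypot(*p[:2]),np.degrees(np.arctan2(p[1],p[0])))
E
```

```text
time_s: 14.72
position: [0.575, 0.0274, 0.1106]
tool_rot: [[-0.93, 0.0, -0.368], [0.368, -0.0, -0.93], [-0.0, -1.0, -0.0]]
ft_force: [-0.4, 0.6, 0.1]
grip_width: 0.0252
0.07418340560502154 158.32873379153708
```

View pics/c13.png

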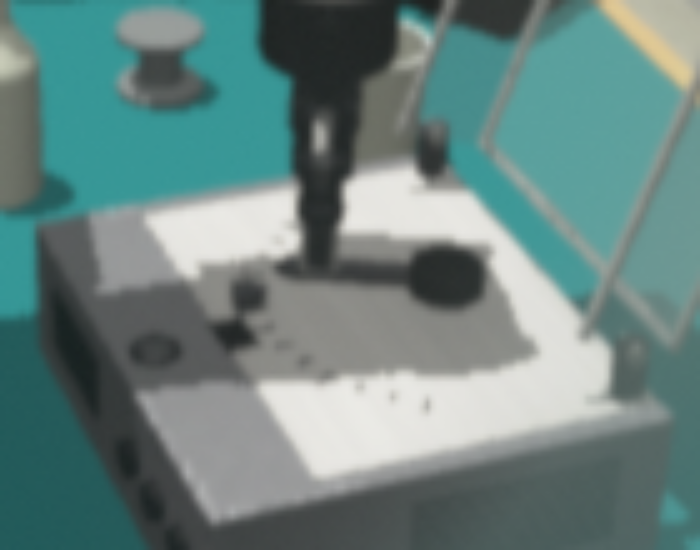

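View pics/top10.png

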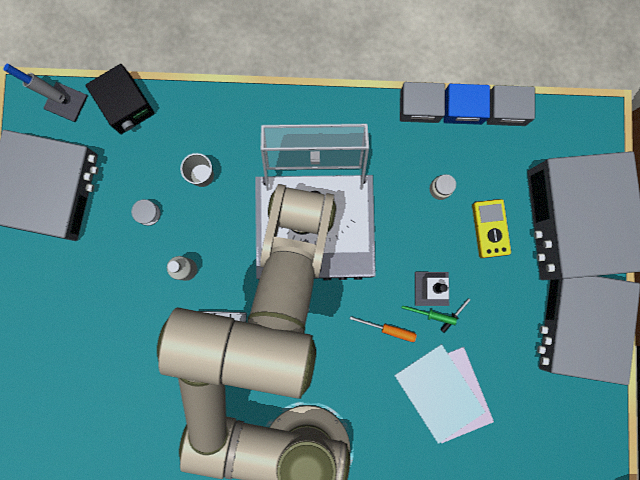

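The lever is following: its tip is at crop (280,268), and the pointer is at crop (248,293). I'll advance another 10.5°.

```bash
python3 -m pendant '[[[-0.05,-0.14,0],0.7,0.3],[[-0.04,-0.14,0],0.7,0.3],[[-0.03,-0.15,0],0.7,0.3],[[0,0,0],0,0.3],[[0,0,0],0,0.3]]'
python3 - <<'E'
from m import *
b,_=grab('side','side11');cv2.imwrite('pics/c14.png',cv2.resize(b[210:290,290:390,::-1],None,fx=7,fy=7))
p=env.observe()['position']-np.array([.644,.0001,0]);print(np.hypot(*p[:2]),np.degrees(np.arctan2(p[1],p[0])))
E
```

```text
time_s: 15.23
position: [0.5714, 0.0146, 0.1104]
tool_rot: [[-0.981, 0.0, -0.193], [0.193, -0.0, -0.981], [-0.0, -1.0, 0.0]]
ft_force: [0.2, 0.1, 0.5]
grip_width: 0.0253
0.07402448481803263 168.6891109562452
```

View pics/c14.png

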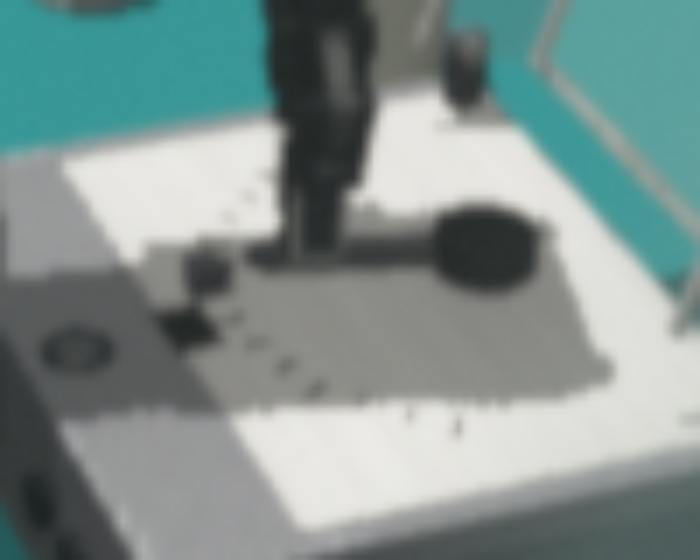

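```bash
python3 - <<'E'
from m import *
c=np.array([.644,.0001])
for t in range(158,176,2):
    a=np.radians(t);q=proj('side',[*(c+.098*np.array([np.cos(a),np.sin(a)])),.1]);print(t,((q-[290,210]+.5)*7-.5).round(0))
for t in(165,169,173):
    a=np.radians(t);q=proj('side',[*(c+.102*np.array([np.cos(a),np.sin(a)])),.102]);print('P',t,((q-[290,210]+.5)*7-.5).round(0))
E
```

```text
158 [244. 241.]
160 [244. 245.]
162 [244. 250.]
164 [244. 254.]
166 [244. 259.]
168 [245. 264.]
170 [247. 268.]
172 [248. 273.]
174 [250. 278.]
P 165 [234. 253.]
P 169 [236. 262.]
P 173 [239. 272.]
```

From the side view the lever tip at crop (248,257) corresponds to about 165.5°, and the pointer is at 169–170°. I'll nudge the tool about 3° more, then back off to measure from the top.

```bash
python3 -m pendant '[[[-0.01,-0.06,0],0.3,0.3],[[-0.01,-0.06,0],0.3,0.3],[[0,0,0],0,0.3],[[0,0,0],0,0.3]]'
python3 -m pendant '[[[0,0.06,0],0,0.5],[[0,0,0],0,0.5],[[0,0,0],0,0.5],[[0,0,0.4],0,0.5],[[0,0,0.7],0,0.5],[[0,0,0.8],0,0.5],[[0,0,0.8],0,0.5],[[0,0,0.8],0,0.5],[[0,0,0.6],0,0.5]]'
python3 -m pendant '[[[-0.2,-0.6,0],0,0.5],[[-0.4,-0.9,0],0,0.5],[[-0.4,-0.9,0],0,0.5],[[-0.4,-0.9,0],0,0.5],[[-0.4,-0.9,0],0,0.5],[[-0.4,-0.9,0],0,0.5],[[-0.4,-0.9,0],0,0.5],[[-0.4,-0.9,0],0,0.5],[[-0.3,-0.6,0],0,0.5],[[0,0,0],0,0.5]]'
python3 - <<'E'
from m import *
a,_=grab('top','top12');b,_=grab('side','side12')
cv2.imwrite('pics/c15.png',cv2.resize(a[165:285,245:385,::-1],None,fx=5,fy=5,interpolation=cv2.INTER_CUBIC))
E
python3 lev.py pics/top12.png
```

```text
time_s: 15.62
position: [0.5708, 0.0111, 0.1104]
tool_rot: [[-0.99, 0.0, -0.14], [0.14, -0.0, -0.99], [-0.0, -1.0, 0.0]]
ft_force: [0.7, 0.7, 0.1]
grip_width: 0.0259
time_s: 16.37
position: [0.5709, 0.0127, 0.2356]
tool_rot: [[-0.99, 0.002, -0.139], [0.139, -0.0, -0.99], [-0.002, -1.0, 0.0]]
ft_force: [-0.2, -1.0, 0.2]
grip_width: 0.0426
time_s: 17.2
position: [0.4704, -0.2152, 0.2333]
tool_rot: [[-0.99, -0.001, -0.143], [0.143, -0.001, -0.99], [0.0, -1.0, 0.001]]
ft_force: [0.1, 0.2, 1.1]
grip_width: 0.0425
1 [     0      0   1120    960 319793] [314.94, 221.88] [ 0.5871 -0.0025  0.09  ]
3 [988 150   6  67 217] [368.3, 187.23] [ 0.6807 -0.1365  0.09  ]
6 [  473   205   158   371 27766] [312.24, 208.59] [0.621  0.0054 0.09  ]
9 [847 439  34  23 234] [352.45, 220.79] [ 0.5929 -0.098   0.09  ]
10 [247 448  30  17 207] [277.26, 221.58] [0.5849 0.0932 0.09  ]
19 [ 453  594   60   65 2726] [304.9, 242.84] [0.5328 0.0214 0.09  ]
21 [ 515  647  104   71 6067] [315.13, 249.96] [ 0.5155 -0.0051  0.09  ]
27 [ 517  779   98   97 7354] [315.46, 267.91] [ 0.47   -0.0072  0.09  ]
```

View pics/c15.png

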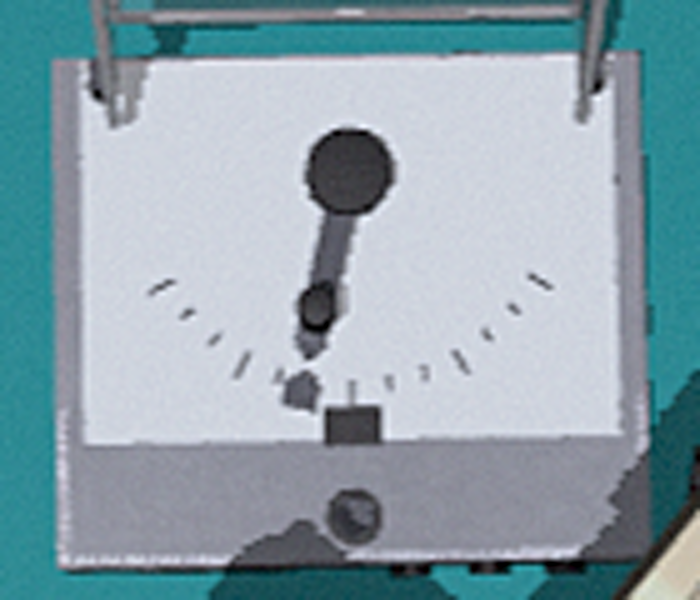

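View pics/side12.png

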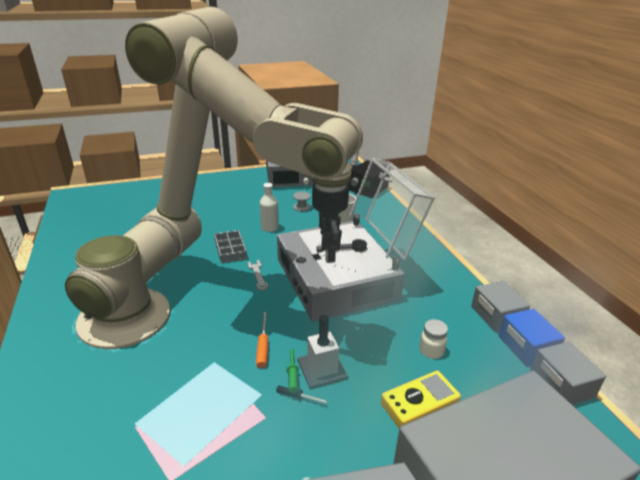

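```bash
python3 - <<'E'
from m import *
f=lambda x,y:(245+x/5-.4,165+y/5-.4)
a=cv2.imread('pics/top12.png');g=cv2.cvtColor(a,cv2.COLOR_BGR2GRAY)
print(g[228:250,298:314])
for hz in(.1,.11):
  h=onz('top',314.62,199.1,hz)
  for n,q in(('knob',onz('top',*f(318,304),.14)),('tip',onz('top',*f(311,357),.1)),('ptrc',onz('top',304.9,242.84,.1)),('ptrtip',onz('top',*f(305,369),.1))):
    v=q-h;print(n,q.round(4),np.hypot(*v[:2]).round(4),np.degrees(np.arctan2(v[1],v[0])).round(1))
E
```

```text
[[217 210 213 213 215 225 177  30  76  81  75  80  56  27 109 189]
 [210 212 213 210 216 226 175  36  28  68  78  52   0  83 181 228]
 [207 211 211 210 214 206 155  68   5   0   0   0  19 164 231 220]
 [209 215 210 213 214 208 147  94  89  54  39  36 106 190 219 210]
 [214 212 209 212 216 182 105 113 124 116 106  90 171 234 215 213]
 [212 213 215 212 214 199 134  88  96 109 101  91 168 219 212 211]
 [211 210 213 213 218 197 144  88  90  95 101  89 158 218 217 212]
 [214 214 213 213 213 221 202 135  77  76 102 182 226 214 212 213]
 [214 209 211 213 213 216 221 173  57  95 179 221 217 212 212 212]
 [215 209 208 210 213 215 219 202 200 224 228 216 214 211 215 208]
 [209 217 192 185 223 216 218 217 216 221 218 216 211 214 212 212]
 [212 218 150 143 225 216 190 115 102 175 216 213 213 207 214 213]
 [211 197 135 158 191 125  99  80 101  93 154 218 215 210 211 211]
 [213 180 160 156 103  85  90  98  96  70 151 220 216 212 211 217]
 [216 217 225 194  95  87  96  95 101  83  90 167 219 214 214 218]
 [213 212 221 175  80  90  91  98 103  92 110 180 218 214 211 219]
 [214 217 202 150  79  93  95  91  94  77 148 210 219 215 214 216]
 [212 212 206 147  77  92  84  85  83  82 169 225 221 219 221 224]
 [212 212 213 199 176 148 110 110  84  82 170 195 125 125 132 134]
 [211 211 211 218 220 222 227 231 207 144 179 182  36  55  59  54]
 [212 211 211 216 212 217 219 216 221 220 229 178  51  63  61  67]
 [212 213 208 212 211 209 210 214 215 216 226 176  51  62  71  72]]
knob [0.5717 0.0142 0.14  ] 0.0736 168.9
tip [0.5494 0.017  0.1   ] 0.0961 169.8
ptrc [0.5319 0.0213 0.1   ] 0.114 169.3
ptrtip [0.5432 0.0199 0.1   ] 0.1027 168.9
knob [0.5717 0.0142 0.14  ] 0.072 168.8
tip [0.5494 0.017  0.1   ] 0.0945 169.7
ptrc [0.5319 0.0213 0.1   ] 0.1124 169.2
ptrtip [0.5432 0.0199 0.1   ] 0.1011 168.8
```

The lever reads 168.8–169.8° and the pointer 168.8–169.3°, so they agree to about 1°. Last I check the rod's seating against the first picture and that the robot is still, then hand in.

```bash
python3 - <<'E'
from m import *
for f in('side0','side12'):
    g=cv2.cvtColor(cv2.imread(f'pics/{f}.png'),cv2.COLOR_BGR2GRAY); k=g[312:350,312:338]
    print(f,hullc(g<75,(312,312,338,350)))
for f in('top0','top12'):
    g=cv2.cvtColor(cv2.imread(f'pics/{f}.png'),cv2.COLOR_BGR2GRAY);print(f,hullc(g<100,(430,270,450,300)))
s=env.observe();print(s['time_s'],np.abs(s['qvel']).max(),s['ft_force'])
print(env.close_job())
E
```

```text
side0 ((322.6, 325.82761904761907), array([312, 312,  23,  34, 385], dtype=int32))
side12 ((320.99769585253455, 326.463133640553), array([312, 312,  17,  33, 379], dtype=int32))
top0 ((439.64814814814815, 287.78858024691357), array([433, 283,  15,  11, 117], dtype=int32))
top12 ((437.3831417624521, 287.12132822477645), array([430, 274,  20,  26,  98], dtype=int32))
17.3 1.9599395815148524 [ 0.23572897 -0.14395966 -0.44130991]
the job is handed in; nothing more can be done
None
```

The job is handed in at 17.3 s. Every check I could make passed, except that the final numeric check of the rod proved little.

**What I did:** I took the larger black rod from its stand and pushed it down through the access hole at about 8 N. The guard sprang open. I put the rod back in its stand and released it, then turned the lever with the fingers loosely around its knob.

**Last checks:**
- **Lever:** it measured 168.8–169.8° and the pointer 168.8–169.3°, so they agree to about 1° against the 5° allowed. It was approached from its start side and did not run past the pointer.
- **Guard:** it stood open in the last pictures.
- **Rod:** the picture just after release showed it upright with its collar on the block, and it was still standing in the last side view. My final outline comparison differed from the start by about 1–2 pixels. It proves little, because shadows and the block's edge got into the outline, most clearly in the top view.
- **Other things on the bench:** I saw none of the listed bystanders move, but I judged that by eye and did not measure it.
- **Robot:** it was clear of everything, with wrist force near zero. The last reading still showed up to about 2 degrees/s of joint speed, probably from settling or noise.

**Not as at the start:** both look-alike rods, the green one and the small dark one, fell over early on. They were balancing on their tips with no stand. I did not knowingly touch them, and I saw no contact force on the wrist.

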